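# Size a child's kada on the step gauge

### The arm

A 6-joint arm with a two-finger parallel gripper is mounted at the origin on the work surface. World frame = base frame: x ahead of the robot, y to its left, z up, the work surface at z = 0. Lengths are in m, angles in rad, forces in N, time in s.
With the tool pointing down it reaches from about 0.35 to 0.875 m from the base axis. Payload 15.5 kg.
Tool frame: the origin (TCP) lies on the centre line of the jaws, within the pads' length; the fingertips stand 25 mm ahead of it and the grasp point (between the pads) lies 6 mm ahead of it; z points along the fingers, y is the line along which they close (so a half turn about z gives the same grasp; the last joint's range is limited). The gripper opens to 85 mm and grips with 20 to 120 N. Pads are 22 mm wide; open, the fingers measure 114 mm over their backs; the gripper's body (76 mm by 85 mm) begins 54 mm behind the grasp point. The pads swing forward as they close: fully open they stand 13 mm farther back than shut.
Start: joints at [-1.369, 0.494, 1.345, -0, 1.302, -0.096], TCP at [0.183, -0.597, 0.256] pointing down, gripper open.
Joint ranges: [-2.91, 2.91], [-0.82, 2.16], [0.22, 2.67], [-1.22, 4.37], [0.12, 2.79], [-3.08, 3.08]. Speed limits (rad/s): [1.89, 1.89, 2.57, 3.01, 3.01, 3.01].

### API

Orientations are given as a rotation vector (axis times angle).
In Python, from bench import robot, viewer, close_job gives the robot as it stands.
- The arm moves only by the tool step_arm, never from a script. Its argument "deltas" is text: rows parted by semicolons, each of 5 numbers parted by spaces: the shift along the tool's x, y, z in parts of the range, where 1.0 means 800 mm, then the turn about the tool's z in a scale on which 1.0 is 180 degrees, then the closure, from 0 (fully open) to 1 (shut). In form: x y z turn hand; .... A call has 1 to 12 rows; each row is the pose to reach, as a shift and turn from the pose commanded when the call began, along the tool's axes at that moment; what a row does not reach only later rows make up. A row lasts 1/12 s, in which the tool goes at most 41.7 mm and 7.16 degrees, less where a joint would pass 70% of its speed; a pose out of reach is approached as far as the arm can. No shift or turn number may pass 1 either way. A call with a gripper value outside its range is refused whole. The fingers move at their own pace and stop on an object; "squeeze" is the grip in N (left out, the last holds). Time passes only in rows, so rows that repeat a pose let the fingers close. It gives the time, the measured TCP pose, the force, the opening and the grip force at its end, in the units of the state.
- robot.sense(): the state, without advancing time (a new reading comes with each control period).
- viewer.read_camera(name): name is "scene" or "top" or "wrist"; returns a dict with "pixels" (480x640x3 uint8, red, green, blue), "depth" (480x640 float32, m along the optical axis (not along the pixel's ray), 0 where there is no reading), "vertical_fov" (degrees; the focal length in pixels is half the picture's height over the tangent of half this angle, whatever the lens; pixels are square), "cx", "cy" (the principal point, pixels), "origin" and "attitude" of the camera in the world. Camera axes: x right, y down, z forward; pixel columns grow to the right and rows downward; lengths in m; the calibration is good to about 2 mm. A picture is of the moment at which its call begins.
- close_job(): hands the job in; it is judged then, once.
The state is a dict: "clock": time; "joints": joint angles; "qvel": joint speeds; "effort": joint torques, N m; "tcp_pos": TCP position; "tool_rot": TCP orientation; "contact_force": force on the tool from outside, world axes, zero at the start; "moment": the same for the moment, N m; "finger_gap": opening from 0.0 (shut) to 1.0 (fully open); "finger_force": force on a finger pad.
Only numpy, scipy, OpenCV 4.12 (cv2) and the standard library are available. Lean on these libraries where they do the work, as an engineer would, in place of code of your own. Each camera call takes 0.05 s, during which the arm holds its last target. There are 200 camera calls.

### The job

Take the kada lying at the hanging-loop end of the honeycomb soap rack and lower it over the stepped wooden cone until it truly stops, all the way down and level on the step that fits it: do not drop it, press it down lightly to be sure it is home, and never force it. Let go and leave it there, then slide the pointer of the gauge to the mark whose number of brass studs is the number of that step counted from the top. Leave the other two kadas and everything else where they are.

Things in the scene. Friction and masses are not known exactly. Their poses are not given: they have to be found in the camera images.
- kada_a: a child's plain brass kada (bangle), outside 60 mm, 16 mm tall, 70 g (hidden 0.7 to 1.4 times), lying flat on the rack at the start. The three kadas look alike from outside but have bores of 35.6, 41.6 and 47.6 mm, one each; which has which bore is not told by the name. Origin: centre of its underside, z up its axis.
- kada_b: a child's plain brass kada (bangle), outside 60 mm, 16 mm tall, 70 g (hidden 0.7 to 1.4 times), lying flat on the rack at the start. The three kadas look alike from outside but have bores of 35.6, 41.6 and 47.6 mm, one each; which has which bore is not told by the name. Origin: centre of its underside, z up its axis.
- kada_c: a child's plain brass kada (bangle), outside 60 mm, 16 mm tall, 70 g (hidden 0.7 to 1.4 times), lying flat on the rack at the start. The three kadas look alike from outside but have bores of 35.6, 41.6 and 47.6 mm, one each; which has which bore is not told by the name. Origin: centre of its underside, z up its axis.
- rack: white honeycomb soap rack, fixed, 290 x 100 x 20 mm (x, y, z), flat top at 20 mm that carries three kadas in a row along its x, 87 mm apart (y = 0). A hanging loop (bar 10 mm thick, reaching 37 mm out) sticks out of its -x end, the end nearer the robot. Origin: centre of its underside.
- loop_place (a point): place on the rack's top at the loop end (87 mm from the rack's centre), where the kada to be measured lies at the start.
- gauge: the gauge, fixed: wooden board 130 x 340 x 18 mm (x, y, z) with the stepped cone at its +y end and the pointer's track at its -y end. Origin: centre of the underside; z up.
- cone (a point): on the axis of the upright stepped cone, at the board's top (18 mm above the ledge), axes as the gauge. Above this point, from below: diameter 52 mm from 0 to 24 mm, 46 mm from 24 to 36 mm, 40 mm from 36 to 48 mm, 34 mm from 48 to 60 mm, then a rounded taper to 72 mm. A push above 25 N between kada and gauge counts as forcing; a light press is 4 to 15 N.
- step1 (a point): on the cone's axis at the topmost flat shoulder, 48 mm above the board, where the 35.6 mm bore stops; one dark groove round the wall below it. The fit is loose (0.8 mm all round at each seat) and edges are sharp: a kada off the axis by more hangs up on a higher shoulder than its own, so test a stop by shifting a little sideways.
- step2 (a point): on the cone's axis at the second shoulder, 36 mm above the board, where the 41.6 mm bore stops; two dark grooves round the wall below it.
- step3 (a point): on the cone's axis at the lowest shoulder, 24 mm above the board, where the 47.6 mm bore stops; three dark grooves round the wall below it.
- pointer (a joint): travel of the gauge's pointer along the gauge's +y, towards the cone, in m; 0 to 0.11. It is parked near 0 at the start, slides with about 1.5 N of friction and stays where it is left. One stud's mark is at 0.035, two studs' at 0.065, three studs' at 0.095 (within 6 mm is on the mark).
- pointer_top (a point): centre of the top of the pointer's black grip: 16 mm (gauge x) by 20 mm (gauge y), 28 mm tall, top 52 mm above the ledge; its foot runs on an aluminium track 22 mm wide, 6 mm high.
- mark1 (a point): on the track's midline at the mark with 1 brass stud (studs lie on the board on the -x side of the track); the pointer's centre must stand here when the kada stopped on step 1. 24 mm above the ledge.
- mark2 (a point): on the track's midline at the mark with 2 brass studs (studs lie on the board on the -x side of the track); the pointer's centre must stand here when the kada stopped on step 2. 24 mm above the ledge.
- mark3 (a point): on the track's midline at the mark with 3 brass studs (studs lie on the board on the -x side of the track); the pointer's centre must stand here when the kada stopped on step 3. 24 mm above the ledge.
- lota: bystander: small aluminium lota, 82 mm across, 80 mm tall. Origin: centre of underside.
- tin: bystander: closed round tin, 52 mm across, 22 mm tall, between rack and gauge. Origin: centre of underside.
- comb: bystander: white plastic comb lying flat, 36 x 150 x 5 mm. Origin: middle of underside.
- tongue_cleaner: bystander: U-shaped steel tongue cleaner lying flat, 140 x 70 x 5 mm. Origin: between its legs, on the ledge.
- pumice: bystander: grey pumice stone, 72 mm across, 36 mm tall. Origin: centre of underside.
Things that resemble listed ones, but are neither listed nor needed, are in the scene too. What is shaped like the kada_c but pink or red is not meant.

How it is judged:
By the outcome, as a careful person would: the job done as asked, in the order asked, and still so for the second after the job is handed in, with the robot touching nothing.
It also fails if it takes over 67 s, if anything falls off the work surface, if the arm or the gripper's body presses on something with over 40 N, if the wrist force passes 120 N, or if a joint passes its speed limit or range.

## Working session

There is one attempt and no reset: what is moved stays moved. The work goes in short steps, Python scripts to look and compute and a tool call to move; the robot and the scene stay as the last step left them, time stands still between calls to the robot, and variables do not carry over. Pictures are saved under pics/ and viewed, at most 12 in all, crops included, and the job is handed in when it is done.

Besides the shell and the picture viewer there is one more tool, called after "Emit:" as name(argument=value, ...), one argument or row to a line, values as JSON. step_arm: Moves the arm, as the interface text tells. Its arguments: {"type":"object","properties":{"deltas":{"type":"string"},"squeeze":{"type":"number"}},"required":["deltas"]}

```bash
mkdir -p pics
cat > h.py <<'E'
import numpy as np, cv2
from scipy.spatial.transform import Rotation as R
from bench import robot, viewer
def cam(name):
    c=viewer.read_camera(name); a=np.array(c["attitude"],float)
    c["R"]=a if a.shape==(3,3) else (R.from_rotvec(a).as_matrix() if a.size==3 else R.from_quat(a).as_matrix())
    c["f"]=240/np.tan(np.radians(c["vertical_fov"])/2); return c
def ray(c,u,v):
    return c["R"]@np.array([(u-c["cx"])/c["f"],(v-c["cy"])/c["f"],1.])
def onplane(c,u,v,z):
    d=ray(c,u,v); o=np.array(c["origin"]); return o+d*(z-o[2])/d[2]
def cloud(c):
    v,u=np.mgrid[:480,:640]; D=c["depth"]
    p=np.stack([(u-c["cx"])/c["f"]*D,(v-c["cy"])/c["f"]*D,D],-1)@c["R"].T+np.array(c["origin"])
    p[D==0]=np.nan; return p
def save(c,n): cv2.imwrite(f"pics/{n}.png",c["pixels"][:,:,::-1])
E
python3 - <<'E'
from h import *
import pickle
for n in("top","scene"):
    c=cam(n); save(c,n+"1"); pickle.dump(c,open(n+"1.pkl","wb"))
    print(n,c["attitude"],c["origin"],c["f"],c["cx"],c["cy"])
print(robot.sense())
E
```

```text
top [-2.17080257  2.13850949 -0.14347276] [0.44987283 0.03509999 1.05089748] 551.8314767303424 319.4957439769892 239.90610697542527
scene [-1.78585938 -1.69564064  0.71699444] [ 1.28408445 -0.00594782  0.7612338 ] 434.78780785415296 315.45872168185866 242.13483239835307
{'clock': 0.1, 'joints': array([-1.36851010e+00,  4.94109505e-01,  1.34606762e+00,  4.47496054e-06,
        1.30250710e+00, -9.54947661e-02]), 'qvel': array([-1.09050291e-03, -1.86940368e-03, -2.12157077e-03,  3.95340971e-04,
        4.09527625e-04,  3.72728804e-05]), 'effort': array([-2.67759940e-03, -8.83593822e+01, -3.84562933e+01, -4.08667929e-04,
        5.26427175e-03, -4.59106639e-05]), 'tcp_pos': array([ 0.18332202, -0.59719793,  0.25576757]), 'tool_rot': array([-3.10575702e+00, -4.65863402e-01,  8.47137868e-05]), 'contact_force': array([ 0.27325075,  0.1251891 , -0.31759153]), 'moment': array([-0.02252017,  0.03527855, -0.04138627]), 'finger_force': 0.0, 'finger_gap': 1.000336250779278}
```

View pics/top1.png

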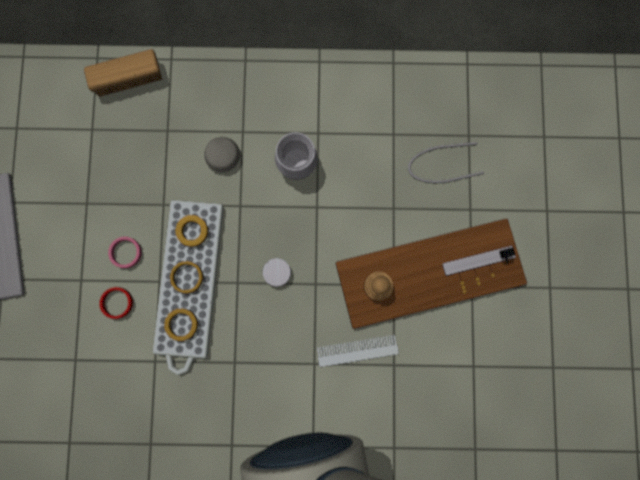

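View pics/scene1.png

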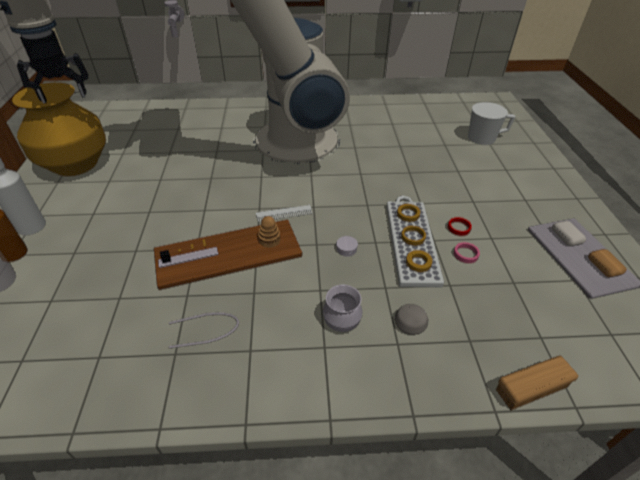

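The top view shows the rack at left with its loop at (179,365), so the target kada is the one at (181,325). The cone is at (379,287) and the pointer's black grip at (508,255). The scene view agrees, with the cone at (269,230) and the grip at (165,257).

Run:
```python
from h import *
import pickle
c=pickle.load(open("top1.pkl","rb")); s=pickle.load(open("scene1.pkl","rb"))
hsv=cv2.cvtColor(c["pixels"],cv2.COLOR_RGB2HSV)
for p in[(181,310),(172,325),(379,287),(379,275),(430,250),(508,255),(470,262),(190,217)]: print(p,hsv[p[1],p[0]])
m=cv2.inRange(hsv,(14,130,90),(30,255,255)); m[:,:140]=0;m[:,240:]=0;m[:180]=0
cs,h=cv2.findContours(m,cv2.RETR_CCOMP,cv2.CHAIN_APPROX_NONE)
for k,hh in zip(cs,h[0]):
    if len(k)>20:
        e=cv2.fitEllipse(k); P=onplane(c,*e[0],.036); print("in" if hh[3]>=0 else "out",e,P.round(4),np.array(e[1])/c["f"]*1.015)
P=cloud(c)
print("depth cloud: kada top",[np.nanmedian(P[v-2:v+3,u-2:u+3].reshape(-1,3),0).round(3) for u,v in[(181,312),(379,287),(508,253),(430,250)]])
# board
m=cv2.inRange(hsv,(0,100,40),(14,255,200)); m[:,:325]=0;m[:200]=0;m[340:]=0
cs,_=cv2.findContours(m,cv2.RETR_EXTERNAL,cv2.CHAIN_APPROX_NONE); k=max(cs,key=cv2.contourArea)
r=cv2.minAreaRect(k); B=np.array([onplane(c,*q,.018) for q in cv2.boxPoints(r)]); print(r,B.round(4),B.mean(0),np.linalg.norm(np.diff(B,axis=0),axis=1))
# cone top points by height
z=P[...,2]; roi=np.zeros(z.shape,bool); roi[260:310,355:405]=1
for lo,hi in[(.03,.05),(.05,.06),(.06,.072),(.072,.1)]:
    q=P[roi&(z>lo)&(z<hi)]; print(lo,len(q),q.mean(0).round(4),q.min(0).round(4),q.max(0).round(4))
roi[:]=0; roi[240:270,495:522]=1
q=P[roi&(z>.045)]; print("ptr",len(q),q.mean(0).round(4),q.min(0),q.max(0))
```

```text
(181, 310) [ 20 167 134]
(172, 325) [102  20  64]
(379, 287) [ 16 128 140]
(379, 275) [ 16 122 117]
(430, 250) [ 14 168 100]
(508, 255) [140  26  30]
(470, 262) [133  13 138]
(190, 217) [ 20 168 149]
out ((180.28768920898438, 324.34771728515625), (30.171010971069336, 31.07391929626465), 49.03621292114258) [0.4249 0.2846 0.036 ] [0.05549444 0.05715518]
in ((180.30410766601562, 324.4629211425781), (24.54935646057129, 25.21084976196289), 18.463489532470703) [0.4247 0.2845 0.036 ] [0.04515436 0.04637106]
out ((185.74127197265625, 276.89764404296875), (29.69430160522461, 30.784879684448242), 54.93849563598633) [0.5112 0.2786 0.036 ] [0.05461761 0.05662354]
in ((185.75111389160156, 276.77484130859375), (27.399944305419922, 27.973289489746094), 60.52906799316406) [0.5114 0.2786 0.036 ] [0.05039753 0.0514521 ]
out ((191.09825134277344, 230.40391540527344), (29.206098556518555, 30.048627853393555), 79.62808990478516) [0.5976 0.2727 0.036 ] [0.05371964 0.05526933]
in ((191.13880920410156, 230.4982452392578), (20.518659591674805, 21.013755798339844), 7.176076889038086) [0.5975 0.2726 0.036 ] [0
[... 215 characters left out ...]
(69.02992248535156, 179.64674377441406), 75.64066314697266) [[ 0.5448  0.0039  0.018 ]
 [ 0.6347 -0.3259  0.018 ]
 [ 0.5083 -0.3541  0.018 ]
 [ 0.4212 -0.0292  0.018 ]] [ 0.52723854 -0.17631479  0.018     ] [0.3417959  0.1295379  0.33642483]
0.03 145 [ 0.4987 -0.069   0.0412] [ 0.4758 -0.1002  0.0304] [ 0.5271 -0.0487  0.0498]
0.05 104 [ 0.4977 -0.0696  0.0536] [ 0.4791 -0.0965  0.0508] [ 0.5225 -0.0527  0.0592]
0.06 104 [ 0.4991 -0.0707  0.0655] [ 0.4823 -0.0948  0.0606] [ 0.52   -0.0553  0.0713]
0.072 297 [ 0.5006 -0.0739  0.0852] [ 0.4853 -0.0913  0.0729] [ 0.5171 -0.0582  0.0948]
ptr 104 [ 0.5651 -0.3112  0.0513] [ 0.55570645 -0.32395121  0.04588149] [ 0.57409872 -0.2996961   0.05554672]
```

Careful with the scale: shifts go in shares of 800 mm and turns go in shares of 180 degrees. That gives: 456 mm / 800 = 0.57, -411 mm / 800 = -0.5138, 2 degrees / 180 = 0.0111.

Emit:
step_arm(
  deltas="0.57 -0.5138 0 0.0111 0;0.57 -0.5138 0 0.0111 0;0.57 -0.5138 0 0.0111 0;0.57 -0.5138 0 0.0111 0;0.57 -0.5138 0 0.0111 0;0.57 -0.5138 0 0.0111 0;0.57 -0.5138 0 0.0111 0;0.57 -0.5138 0 0.0111 0;0.57 -0.5138 0 0.0111 0;0.57 -0.5138 0 0.0111 0;0.57 -0.5138 0 0.0111 0;0.57 -0.5138 0 0.0111 0",
)

```text
clock: 1.1
tcp_pos: [0.4407, -0.1665, 0.2563]
tool_rot: [-3.114, -0.412, 0.0]
contact_force: [0.5, -1.0, 0.9]
finger_gap: 0.999
finger_force: 0.0
```

To row units: 150 mm / 800 = 0.1875, -130 mm / 800 = -0.1625.

Emit:
step_arm(
  deltas="0.1875 -0.1625 0 0 0;0.1875 -0.1625 0 0 0;0.1875 -0.1625 0 0 0;0.1875 -0.1625 0 0 0;0.1875 -0.1625 0 0 0;0.1875 -0.1625 0 0 0",
)

```text
clock: 1.6
tcp_pos: [0.5538, 0.0004, 0.256]
tool_rot: [-3.113, -0.417, -0.002]
contact_force: [-0.6, -0.3, -0.5]
finger_gap: 1.005
finger_force: 0.0
```

Run:
```python
from h import *
c=cam("wrist"); save(c,"w1"); print(c["attitude"],c["origin"],c["f"],robot.sense()["tcp_pos"],robot.sense()["tool_rot"])
import pickle; pickle.dump(c,open("w1.pkl","wb"))
```

```text
[ 2.31715224 -1.77140654 -0.24203855] [0.61980639 0.01805217 0.37416837] 381.7571641472206 [ 0.55231211 -0.00155099  0.2557989 ] [-3.11341251e+00 -4.17307180e-01  1.96997468e-04]
```

View pics/w1.png

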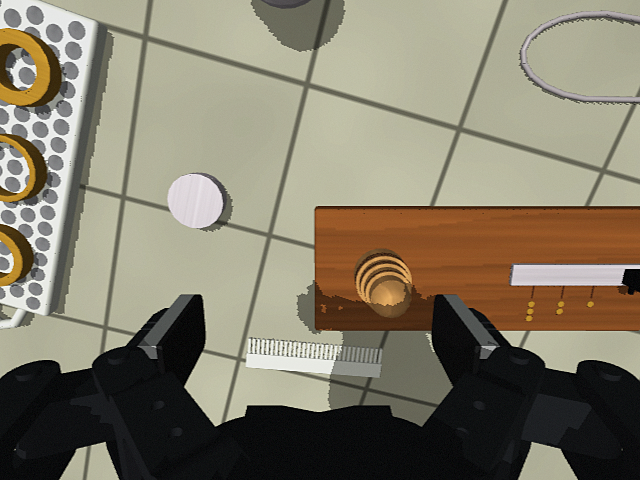

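The wrist view shows the cone at (385,285), the stepped shoulders, the studs at (530,310), (560,305) and (590,303), and the grip at (630,280). I'll put the camera directly over the cone for a full view of the rings.

To row units: -130 mm / 800 = -0.1625, 53 mm / 800 = 0.0663.

Emit:
step_arm(
  deltas="-0.1625 0.0663 0 0 0;-0.1625 0.0663 0 0 0;-0.1625 0.0663 0 0 0;-0.1625 0.0663 0 0 0;-0.1625 0.0663 0 0 0;-0.1625 0.0663 0 0 0;-0.1625 0.0663 0 0 0",
)

```text
clock: 2.23
tcp_pos: [0.4398, -0.0892, 0.2564]
tool_rot: [3.115, 0.41, 0.001]
contact_force: [0.5, 0.8, 0.2]
finger_gap: 1.002
finger_force: 0.0
```

Run:
```python
from h import *
c=cam("wrist"); save(c,"w2"); s=robot.sense(); print(c["attitude"],c["origin"],s["tcp_pos"],s["tool_rot"],c["R"][:,2])
import pickle; pickle.dump(c,open("w2.pkl","wb"))
```

```text
[ 2.31230246 -1.77613591 -0.24234093] [ 0.50595943 -0.07177385  0.3745436 ] [ 0.44002946 -0.08893819  0.25629955] [3.11441650e+00 4.11677858e-01 5.44373734e-04] [-0.25940965 -0.0698486  -0.96323819]
```

View pics/w2.png

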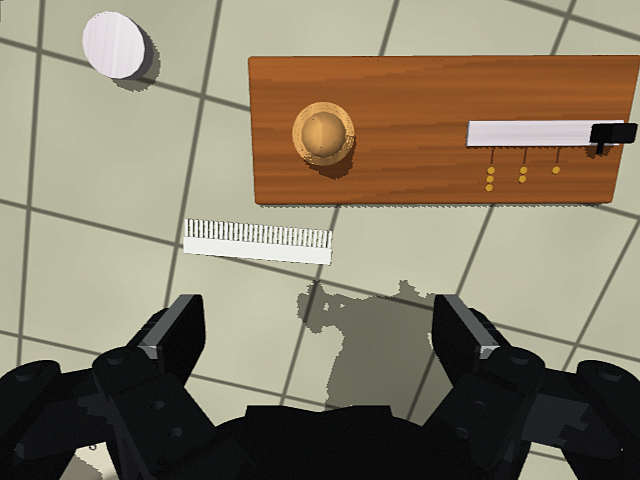

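The cone is seen almost straight down at (324,134), with the grip at (613,132) and the studs below the track at (490..556,170..188). I'll fit the cone's shoulders by depth slices.

Run:
```python
from h import *
import pickle
c=pickle.load(open("w2.pkl","rb")); P=cloud(c); z=P[...,2]
for lo,zt in[(.030,.042),(.0475,.054),(.0595,.066),(.070,.074)]:
    m=np.zeros((480,640),np.uint8); m[90:185,280:370]=(z[90:185,280:370]>lo)*255
    k=max(cv2.findContours(m,cv2.RETR_EXTERNAL,cv2.CHAIN_APPROX_NONE)[0],key=cv2.contourArea)
    Q=np.array([onplane(c,*q,zt) for q in k[:,0,:].astype(float)]); 
    (x,y),r=cv2.minEnclosingCircle(Q[:,:2].astype(np.float32))
    A=np.c_[2*Q[:,:2],np.ones(len(Q))]; s=np.linalg.lstsq(A,(Q[:,:2]**2).sum(1),rcond=None)[0]
    print(zt,"enc",round(x,4),round(y,4),round(r,4),"lsq",s[:2].round(4),np.sqrt(s[2]+s[0]**2+s[1]**2).round(4))
hsv=cv2.cvtColor(c["pixels"],cv2.COLOR_RGB2HSV)
print("z checks board, ptr, cone", np.nanmedian(z[80:100,380:440]),np.nanmedian(z[128:134,608:616]),np.nanmax(z[90:185,280:370]))
# top board edge line & track
pts=[]
for u in range(280,600,5):
    col=P[:120,u]; i=np.where((col[:,2]>.012))[0][0]; pts.append(onplane(c,u,i-.5,.018)[:2])
d=np.polyfit(*np.array(pts).T[::-1],1); print("edge slope dx/dy",d,"yaw",np.degrees(np.arctan(-d[0])))
m=cv2.inRange(hsv,(0,0,130),(180,50,255)); m[:110]=0;m[155:]=0;m[:,:460]=0
k=max(cv2.findContours(m,cv2.RETR_EXTERNAL,cv2.CHAIN_APPROX_NONE)[0],key=cv2.contourArea); r=cv2.minAreaRect(k); print("track",[onplane(c,*q,.024)[:2].round(4) for q in cv2.boxPoints(r)])
m=np.zeros((480,640),np.uint8); m[110:160,570:]=(z[110:160,570:]>.043)*255
k=max(cv2.findContours(m,cv2.RETR_EXTERNAL,cv2.CHAIN_APPROX_NONE)[0],key=cv2.contourArea); r=cv2.minAreaRect(k); print("ptr",r,[onplane(c,*q,.052)[:2].round(4) for q in cv2.boxPoints(r)])
m=cv2.inRange(hsv,(15,120,100),(32,255,255)); m[:155]=0;m[210:]=0;m[:,:470]=0;m[:,580:]=0
for k in cv2.findContours(m,cv2.RETR_EXTERNAL,cv2.CHAIN_APPROX_NONE)[0]:
    if cv2.contourArea(k)>8: M=cv2.moments(k); print("stud",onplane(c,M["m10"]/M["m00"],M["m01"]/M["m00"],.019)[:2].round(4))
w=pickle.load(open("w1.pkl","rb")); h2=cv2.cvtColor(w["pixels"],cv2.COLOR_RGB2HSV)
```

```text
0.042 enc 0.5023 -0.0772 0.0261 lsq [ 0.5024 -0.0773] 0.0256
0.054 enc 0.5023 -0.0772 0.0231 lsq [ 0.5024 -0.0773] 0.0226
0.066 enc 0.5024 -0.0773 0.0201 lsq [ 0.5024 -0.0772] 0.0197
0.074 enc 0.5023 -0.0774 0.0173 lsq [ 0.5023 -0.0774] 0.0168
z checks board, ptr, cone 0.018543970149053957 0.051179517056961554 0.09282820233031336
edge slope dx/dy [-0.27092026  0.54838568] yaw 15.158707882442444
track [array([ 0.5463, -0.1968]), array([ 0.5817, -0.3295]), array([ 0.5622, -0.3395]), array([ 0.5262, -0.2045])]
ptr ((620.0, 133.0), (20.0, 34.0), 90.0) [array([ 0.5694, -0.2943]), array([ 0.5765, -0.321 ]), array([ 0.5622, -0.3285]), array([ 0.5549, -0.3014])]
stud [ 0.4957 -0.2396]
stud [ 0.5111 -0.2665]
stud [ 0.5032 -0.2377]
stud [ 0.5111 -0.2355]
stud [ 0.5267 -0.2934]
stud [ 0.5188 -0.2645]
```

To row units: -387 mm / 800 = -0.4838, 18 mm / 800 = 0.0225, 19 degrees / 180 = 0.1056.

Emit:
step_arm(
  deltas="0.0225 -0.4838 0 0.1056 0;0.0225 -0.4838 0 0.1056 0;0.0225 -0.4838 0 0.1056 0;0.0225 -0.4838 0 0.1056 0;0.0225 -0.4838 0 0.1056 0;0.0225 -0.4838 0 0.1056 0;0.0225 -0.4838 0 0.1056 0;0.0225 -0.4838 0 0.1056 0;0.0225 -0.4838 0 0.1056 0;0.0225 -0.4838 0 0.1056 0;0.0225 -0.4838 0 0.1056 0;0.0225 -0.4838 0 0.1056 0",
)

```text
clock: 3.28
tcp_pos: [0.3557, 0.2915, 0.256]
tool_rot: [3.14, -0.101, -0.0]
contact_force: [0.4, -1.4, 0.0]
finger_gap: 1.003
finger_force: 0.0
```

```bash
cat >> h.py <<'E'
def circ(c,m,zt,hole=False):
    cs,h=cv2.findContours(m,cv2.RETR_CCOMP,cv2.CHAIN_APPROX_NONE); out=[]
    for k,hh in zip(cs,h[0]):
        if len(k)<60: continue
        Q=np.array([onplane(c,*q,zt)[:2] for q in k[:,0,:].astype(float)])
        A=np.c_[2*Q,np.ones(len(Q))]; s=np.linalg.lstsq(A,(Q**2).sum(1),rcond=None)[0]
        out.append(("in" if hh[3]>=0 else "out",s[:2].round(4),round(float(np.sqrt(s[2]+s[0]**2+s[1]**2)),4)))
    return out
E
python3 - <<'E'
from h import *
c=cam("wrist"); save(c,"w3"); s=robot.sense(); P=cloud(c); z=P[...,2]
p=s["tcp_pos"]; print(p,s["tool_rot"],c["origin"])
hsv=cv2.cvtColor(c["pixels"],cv2.COLOR_RGB2HSV)
m=cv2.inRange(hsv,(14,110,60),(30,255,255)); m[280:]=0
print(circ(c,m,.036))
m2=((z>.029)&(z<.045)).astype(np.uint8)*255; m2[280:]=0; print(circ(c,m2,.036))
E
```

```text
[0.35602321 0.2902716  0.25596874] [ 3.13943497e+00 -1.03525589e-01 -5.34303508e-04] [0.42418714 0.2870298  0.37406264]
[('out', array([0.4268, 0.2836]), 0.0291), ('in', array([0.4269, 0.284 ]), 0.0209), ('out', array([0.512 , 0.2781]), 0.0263)]
[('out', array([0.4267, 0.2833]), 0.0292), ('in', array([0.4267, 0.2834]), 0.0206), ('out', array([0.5113, 0.2776]), 0.0263)]
```

View pics/w3.png

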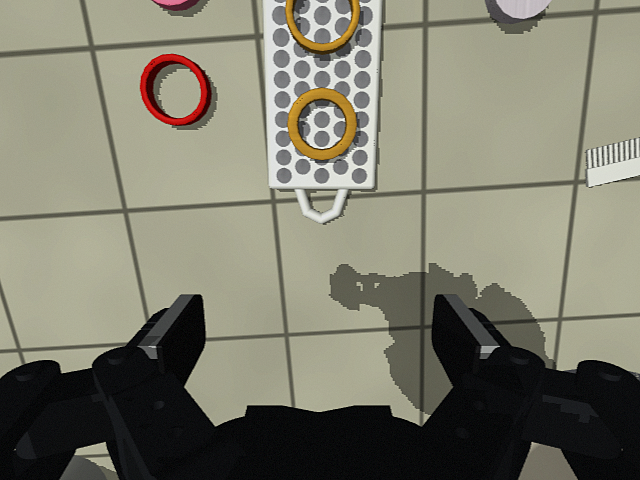

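The bore radius measures 20.7 mm, so this is the 41.6 mm kada and it should stop on step 2. The target is at (323,124) above the loop at (322,205). Next I'll check where the fingertips stand when open.

Run:
```python
from h import *
c=cam("wrist"); s=robot.sense(); P=cloud(c); T=R.from_rotvec(s["tool_rot"])
for u,v in[(196,299),(200,300),(190,303),(170,330),(440,299),(450,303),(200,320),(200,345)]:
    q=P[v,u]; print((u,v),(T.inv().apply(q-s["tcp_pos"])*1000).round(1))
```

```text
(196, 299) [ 10.7 -43.3   4.2]
(200, 300) [  8.5 -43.2   8.2]
(190, 303) [ 10.9 -44.2   0.7]
(170, 330) [ 11.8 -43.6 -18.9]
(440, 299) [10.7 41.9  4.2]
(450, 303) [11.  44.1  0.6]
(200, 320) [  1.5 -43.3   6.2]
(200, 345) [ -7.5 -43.4   4.3]
```

To row units: 180 mm / 800 = 0.225, 170 mm / 800 = 0.2125.

Emit:
step_arm(
  deltas="0.0888 0.0025 0.075 0 0;0.0888 0.0025 0.125 0 0;0.0888 0.0025 0.1625 0 0;0.0888 0.0025 0.1875 0 0;0.0888 0.0025 0.2125 0 0.2;0.0888 0.0025 0.225 0 0.2;0.0888 0.0025 0.225 0 0.2;0.0888 0.0025 0.225 0 0.2;0.0888 0.0025 0.225 0 0.2",
  squeeze=30,
)

```text
clock: 4.13
tcp_pos: [0.4278, 0.2827, 0.078]
tool_rot: [-3.139, 0.108, -0.003]
contact_force: [0.3, 0.1, -0.1]
finger_gap: 0.799
finger_force: 0.0
```

To row units: 34 mm / 800 = 0.0425, 25 mm / 800 = 0.0313.

Emit:
step_arm(
  deltas="0 0 0.0188 0 0.2;0 0 0.0313 0 0.2;0 0 0.0425 0 0.2;0 0 0.0425 0 0.2;0 0 0.0425 0 0.2",
)

```text
clock: 4.55
tcp_pos: [0.4269, 0.2825, 0.0424]
tool_rot: [3.139, -0.108, -0.001]
contact_force: [0.6, -0.3, 0.3]
finger_gap: 0.8
finger_force: 0.0
```

Run:
```python
from h import *
c=cam("wrist"); save(c,"w4"); s=robot.sense(); P=cloud(c); print(s["tcp_pos"],s["tool_rot"],s["contact_force"])
T=R.from_rotvec(s["tool_rot"]); L=T.inv().apply((P-s["tcp_pos"]).reshape(-1,3)).reshape(P.shape)*1000
f=(abs(abs(L[...,1])-37)<6)&(abs(L[...,0])<14)&(L[...,2]<24)&(L[...,2]>-20)
print("tip z",np.percentile(L[f][:,2],[50,90,99,100]) if f.any() else None)
m=((P[...,2]>.029)&(P[...,2]<.040)&(abs(L[...,1])<31.5)&(abs(L[...,0])<36)).astype(np.uint8)*255
hsv=cv2.cvtColor(c["pixels"],cv2.COLOR_RGB2HSV); m&=cv2.inRange(hsv,(12,90,40),(32,255,255))
print(circ(c,m,.036))
```

```text
[0.42709728 0.28264922 0.04261382] [-3.13970622e+00  1.07778805e-01 -1.08670386e-04] [ 0.16230212 -0.12541543  0.24497748]
tip z [-0.27195137 22.00652973 22.88512102 23.72643315]
[('out', array([0.4281, 0.2837]), 0.0298), ('in', array([0.4296, 0.2835]), 0.0191)]
```

View pics/w4.png

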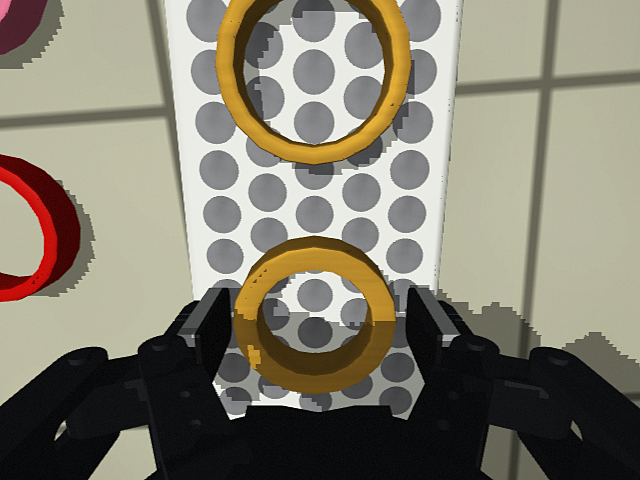

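The kada at (315,315) lies centred between the pads, clear of its neighbour, so I'll close.

To row units: 1 mm / 800 = 0.0013.

Emit:
step_arm(
  deltas="0.0013 0 0 0 0.4;0.0013 0 0 0 0.5;0.0013 0 0 0 0.5;0.0013 0 0 0 0.5;0.0013 0 0 0 0.5;0.0013 0 0 0 0.5",
  squeeze=35,
)

```text
clock: 5.1
tcp_pos: [0.4278, 0.2826, 0.0432]
tool_rot: [-3.139, 0.108, -0.0]
contact_force: [-5.7, 0.8, 14.6]
finger_gap: 0.696
finger_force: 34.4
```

To row units: -100 mm / 800 = -0.125, -70 mm / 800 = -0.0875.

Emit:
step_arm(
  deltas="0 0 -0.0063 0 0.5;0 0 -0.025 0 0.5;0 0 -0.05 0 0.5;0 0 -0.0875 0 0.5;0 0 -0.125 0 0.5;0 0 -0.125 0 0.5;0 0 -0.125 0 0.5;0 0 -0.125 0 0.5",
)

```text
clock: 5.77
tcp_pos: [0.4279, 0.2824, 0.1424]
tool_rot: [-3.14, 0.108, -0.001]
contact_force: [0.3, 0.2, -1.7]
finger_gap: 0.693
finger_force: 37.9
```

```bash
cat >> h.py <<'E'
def held(name):
    c=cam("wrist"); save(c,name); s=robot.sense(); P=cloud(c)
    T=R.from_rotvec(s["tool_rot"]); L=T.inv().apply((P-s["tcp_pos"]).reshape(-1,3)).reshape(P.shape)*1000
    hsv=cv2.cvtColor(c["pixels"],cv2.COLOR_RGB2HSV)
    m=((abs(L[...,1])<32)&(abs(L[...,0])<38)&(L[...,2]<40)&(L[...,2]>-15)).astype(np.uint8)*255&cv2.inRange(hsv,(12,90,40),(32,255,255))
    top=m&((L[...,2]<np.nanpercentile(L[m>0][:,2],30)+3).astype(np.uint8)*255)
    zt=np.nanpercentile(P[m>0][:,2],90)
    # level: plane fit over top face
    q=P[(m>0)&(abs(P[...,2]-zt)<.003)]; A=np.c_[q[:,:2]-q[:,:2].mean(0),np.ones(len(q))]; pl=np.linalg.lstsq(A,q[:,2],rcond=None)[0]
    print("tcp",s["tcp_pos"].round(4),s["tool_rot"].round(4),"F",s["contact_force"].round(2),"gap",s["finger_gap"],"force",s["finger_force"])
    print("ztop",zt.round(4),"slopes",pl.round(4),"n",len(q))
    mm=(m>0)&(abs(P[...,2]-zt)<.0035)
    for r in circ(c,mm.astype(np.uint8)*255,zt): print(r,"tool",(T.inv().apply(np.r_[r[1],zt]-s["tcp_pos"])*1000).round(1))
    return c,s,P,L
E
python3 -c "
from h import *
held('w5')"
```

```text
tcp [0.4277 0.2823 0.1419] [ 3.1393e+00 -1.0790e-01 -1.1000e-03] F [ 0.56  0.73 -0.46] gap 0.6905822528859641 force 37.90384590625763
ztop 0.1361 slopes [ 0.0012 -0.0011  0.1353] n 9860
('out', array([0.4283, 0.2822]), 0.0292) tool [0.6 0.  5.8]
('in', array([0.4288, 0.2821]), 0.0201) tool [1.1 0.1 5.8]
```

View pics/w5.png

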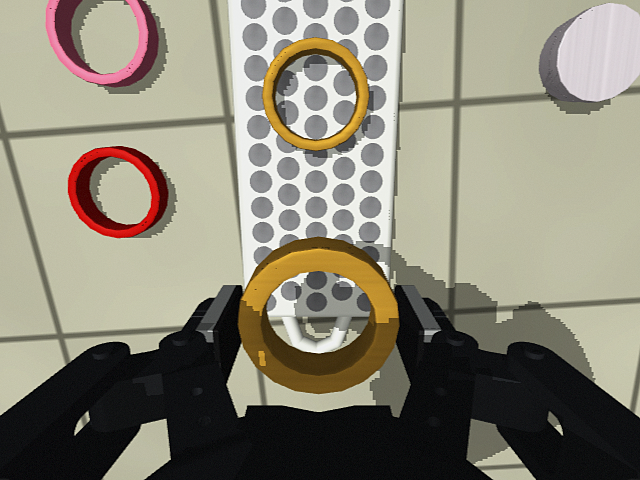

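The kada at (318,315) is held level and centred in the jaws. I'll carry it over the cone.

Emit:
step_arm(
  deltas="0.0125 0.0375 -0.0188 0 0.5;0.025 0.0813 -0.025 0 0.5;0.0363 0.125 -0.025 0 0.5;0.0488 0.175 -0.025 0 0.5;0.0625 0.225 -0.025 0 0.5;0.0763 0.275 -0.025 0 0.5;0.09 0.325 -0.025 0 0.5;0.105 0.375 -0.025 0 0.5;0.1175 0.4188 -0.025 0 0.5;0.1225 0.4425 -0.025 0 0.5;0.1225 0.4425 -0.025 0 0.5;0.1225 0.4425 -0.025 0 0.5",
)

```text
clock: 6.82
tcp_pos: [0.501, -0.0782, 0.1612]
tool_rot: [-3.139, 0.111, 0.003]
contact_force: [-1.3, 0.4, -0.7]
finger_gap: 0.689
finger_force: 38.1
```

```bash
cat >> h.py <<'E'
def coneslices(c,P,bore,lim):
    z=P[...,2]
    for lo,hi,zt in[(.0595,.064,.066),(.070,.075,.078)]:pass
E
python3 - <<'E'
from h import *
c,s,P,L=held('w6')
z=P[...,2]; hsv=cv2.cvtColor(c["pixels"],cv2.COLOR_RGB2HSV)
for lo in(.030,.0475,.0595,.072):
    m=(z>lo)&(z<.097)&(np.hypot(P[...,0]-.5023,P[...,1]+.0773)<.035); print(lo,m.sum(),P[m].mean(0).round(4) if m.any() else '')
E
```

```text
tcp [ 0.5008 -0.0773  0.1613] [-3.139   0.1094  0.0032] F [-0.56  0.17  0.04] gap 0.6902022438000474 force 38.14690053462982
ztop 0.1548 slopes [-1.300e-03 -1.000e-04  1.541e-01] n 9903
('out', array([ 0.5013, -0.0784]), 0.0293) tool [0.6 1.1 6.5]
('in', array([ 0.5018, -0.0785]), 0.0201) tool [1.1 1.2 6.5]
0.03 3391 [ 0.5149 -0.078   0.062 ]
0.0475 2521 [ 0.5134 -0.0778  0.0691]
0.0595 1722 [ 0.5117 -0.0776  0.0759]
0.072 994 [ 0.5084 -0.0774  0.083 ]
```

View pics/w6.png

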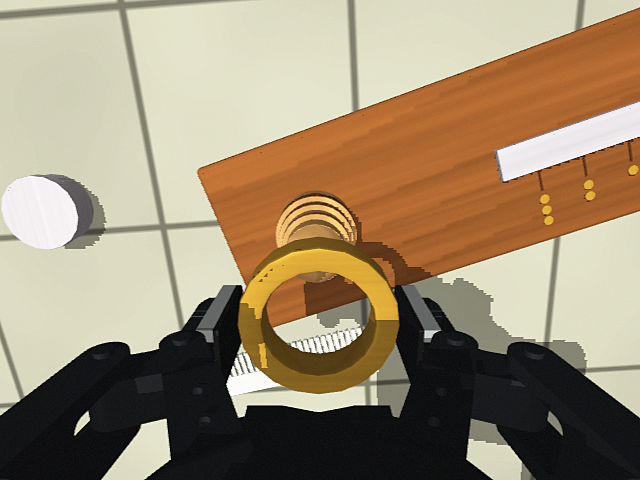

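The cone shows under the kada's far rim at (317,225). I'll re-measure the kada and cone in the same picture, now settled, using wall points with known radii.

```bash
cat >> h.py <<'E'
from scipy.optimize import least_squares
def conefit(c,P,L,c0=(.5023,-.0773)):
    z=P[...,2]; q=[];rr=[]
    m0=(np.hypot(P[...,0]-c0[0],P[...,1]-c0[1])<.029)
    for lo,hi,r in[(.025,.038,.026),(.045,.051,.023),(.057,.063,.020),(.069,.075,.017)]:
        m=m0&(z>lo)&(z<hi); p=P[m][:,:2]; q.append(p); rr+= [r]*len(p)
    q=np.vstack(q); rr=np.array(rr)
    f=least_squares(lambda x:np.hypot(q[:,0]-x[0],q[:,1]-x[1])-rr,c0,loss="soft_l1",f_scale=.0007)
    print("cone",f.x.round(4),"n",len(q),"med|res|",np.median(abs(f.fun)).round(5)); return f.x
E
python3 - <<'E'
from h import *
for i in range(2):
    c,s,P,L=held('w7'); conefit(c,P,L); print(c["origin"],robot.sense()["tcp_pos"])
import pickle
for n in("w1","w2"):
    c=pickle.load(open(n+".pkl","rb")); conefit(c,cloud(c),None)
E
```

```text
tcp [ 0.5008 -0.0767  0.1616] [-3.1391e+00  1.0780e-01  2.8000e-03] F [ 0.08  0.17 -0.08] gap 0.6898182993704685 force 38.14718306064606
ztop 0.155 slopes [-1.200e-03 -1.000e-04  1.542e-01] n 9885
('out', array([ 0.5011, -0.0775]), 0.0293) tool [0.4 0.8 6.6]
('in', array([ 0.5016, -0.0776]), 0.0201) tool [0.9 0.9 6.6]
cone [ 0.5023 -0.0771] n 501 med|res| 9e-05
[ 0.56943173 -0.08224234  0.27931748] [ 0.50080292 -0.0766784   0.16155081]
tcp [ 0.5009 -0.0764  0.1617] [-3.1393e+00  1.0660e-01  2.3000e-03] F [-0.12  0.17 -1.88] gap 0.6903638457655649 force 38.1471312046051
ztop 0.1552 slopes [-0.0017 -0.0003  0.1544] n 9923
('out', array([ 0.5011, -0.0769]), 0.0293) tool [0.2 0.5 6.6]
('in', array([ 0.5016, -0.077 ]), 0.0201) tool [0.7 0.6 6.6]
cone [ 0.5023 -0.0771] n 483 med|res| 9e-05
[ 0.56942608 -0.08159762  0.2795296 ] [ 0.50091408 -0.07640291  0.1617422 ]
cone [ 0.5023 -0.0772] n 530 med|res| 0.00015
cone [ 0.5037 -0.0777] n 3 med|res| 0.00094
```

```bash
cat >> h.py <<'E'
def kadafit(P,s,zb):
    x0=s["tcp_pos"][:2]; z=P[...,2]; r=np.hypot(P[...,0]-x0[0],P[...,1]-x0[1])
    band=(z>zb+.004)&(z<zb+.0125)
    o=P[band&(r>.027)&(r<.033)&(abs(P[...,1]-x0[1])<.022)][:,:2]; i=P[band&(r>.0185)&(r<.0235)][:,:2]
    for nm,q,R0 in(("outer",o,.030),("inner",i,.0208)):
        if len(q)<10: print(nm,len(q)); continue
        f=least_squares(lambda x:np.hypot(q[:,0]-x[0],q[:,1]-x[1])-R0,x0,loss="soft_l1",f_scale=.0005)
        print("kada",nm,f.x.round(4),len(q),"med",np.median(abs(f.fun)).round(5))
        g=least_squares(lambda x:np.hypot(q[:,0]-x[0],q[:,1]-x[1])-x[2],[*x0,R0],loss="soft_l1",f_scale=.0005); print("   free r",g.x.round(4))
E
python3 - <<'E'
from h import *
c=cam("wrist"); s=robot.sense(); P=cloud(c); print(s["tcp_pos"],s["tool_rot"]); kadafit(P,s,.139); conefit(c,P,None)
E
```

```text
[ 0.50103924 -0.07631795  0.16189951] [-3.13944380e+00  1.05955791e-01  1.70355583e-03]
kada outer [ 0.4997 -0.0766] 733 med 0.00013
   free r [ 0.5    -0.0766  0.0298]
kada inner [ 0.5003 -0.0766] 1571 med 0.00021
   free r [ 0.5    -0.0766  0.0206]
cone [ 0.5023 -0.0771] n 480 med|res| 9e-05
```

To row units: 38 mm / 800 = 0.0475, 2.3 mm / 800 = 0.0029.

Emit:
step_arm(
  deltas="0.0029 0.0005 0.0125 0 0.5;0.0029 0.0005 0.0313 0 0.5;0.0029 0.0005 0.0475 0 0.5;0.0029 0.0005 0.0475 0 0.5;0.0029 0.0005 0.0475 0 0.5;0.0029 0.0005 0.0475 0 0.5;0.0029 0.0005 0.0475 0 0.5;0.0029 0.0005 0.0475 0 0.5;0.0029 0.0005 0.0475 0 0.5;0.0029 0.0005 0.0475 0 0.5;0.0029 0.0005 0.0475 0 0.5;0.0029 0.0005 0.0475 0 0.5",
)

```text
clock: 8.02
tcp_pos: [0.5038, -0.078, 0.1244]
tool_rot: [3.14, -0.108, 0.0]
contact_force: [-0.2, 0.4, -0.8]
finger_gap: 0.693
finger_force: 38.1
```

Run:
```python
from h import *
c=cam("wrist"); s=robot.sense(); P=cloud(c); print(s["tcp_pos"],s["tool_rot"],s["contact_force"]); kadafit(P,s,s["tcp_pos"][2]-.0228); conefit(c,P,None)
```

```text
[ 0.50379557 -0.07798361  0.12435807] [ 3.13971149e+00 -1.07969617e-01  2.49688182e-04] [ 0.08006198  0.78204058 -0.85481355]
kada outer [ 0.5026 -0.0782] 724 med 0.00014
   free r [ 0.503  -0.0782  0.0297]
kada inner [ 0.5031 -0.0782] 1554 med 0.00021
   free r [ 0.5029 -0.0782  0.0206]
cone [ 0.5023 -0.077 ] n 594 med|res| 0.0001
```

To row units: 31 mm / 800 = 0.0388, 27 mm / 800 = 0.0338.

Emit:
step_arm(
  deltas="-0.0009 -0.0013 0.0063 0 0.5;-0.0009 -0.0013 0.015 0 0.5;-0.0009 -0.0013 0.025 0 0.5;-0.0009 -0.0013 0.0338 0 0.5;-0.0009 -0.0013 0.0388 0 0.5;-0.0009 -0.0013 0.0388 0 0.5;-0.0009 -0.0013 0.0388 0 0.5;-0.0009 -0.0013 0.0388 0 0.5;-0.0009 -0.0013 0.0388 0 0.5;-0.0009 -0.0013 0.0388 0 0.5;-0.0009 -0.0013 0.0388 0 0.5;-0.0009 -0.0013 0.0388 0 0.5",
)

```text
clock: 9.07
tcp_pos: [0.5032, -0.0769, 0.0934]
tool_rot: [3.14, -0.108, 0.0]
contact_force: [0.1, 0.3, -0.3]
finger_gap: 0.692
finger_force: 38.1
```

Run:
```python
from h import *
for i in range(2):
    c=cam("wrist"); s=robot.sense(); P=cloud(c); print(s["tcp_pos"],s["tool_rot"],s["contact_force"]); kadafit(P,s,s["tcp_pos"][2]-.0228); conefit(c,P,None)
```

```text
[ 0.50320991 -0.07691074  0.0934258 ] [ 3.13970647e+00 -1.07923307e-01  4.44296803e-04] [ 0.37844713  0.44057528 -0.03591799]
kada outer [ 0.5021 -0.0772] 734 med 0.00013
   free r [ 0.5024 -0.0772  0.0297]
kada inner [ 0.5025 -0.0772] 1548 med 0.0002
   free r [ 0.5023 -0.0772  0.0206]
cone [ 0.5021 -0.077 ] n 982 med|res| 0.00028
[ 0.50315203 -0.07691192  0.09337531] [ 3.13971004e+00 -1.07892840e-01  2.38198762e-04] [-0.43026929 -0.85633886  0.03332577]
kada outer [ 0.502  -0.0771] 713 med 0.00014
   free r [ 0.5023 -0.0771  0.0298]
kada inner [ 0.5025 -0.0772] 1532 med 0.00021
   free r [ 0.5023 -0.0772  0.0206]
cone [ 0.5021 -0.077 ] n 988 med|res| 0.00029
```

To row units: 6 mm / 800 = 0.0075, 5.5 mm / 800 = 0.0069.

Emit:
step_arm(
  deltas="0 0 0.0013 0 0.5;0 0 0.0025 0 0.5;0 0 0.0038 0 0.5;0 0 0.005 0 0.5;0 0 0.0056 0 0.5;0 0 0.0063 0 0.5;0 0 0.0069 0 0.5;0 0 0.0075 0 0.5;0 0 0.0075 0 0.5",
)

```text
clock: 9.92
tcp_pos: [0.5031, -0.0769, 0.0872]
tool_rot: [-3.14, 0.108, 0.0]
contact_force: [-0.4, -0.8, 0.2]
finger_gap: 0.693
finger_force: 38.1
```

To row units: 8.5 mm / 800 = 0.0106, 8 mm / 800 = 0.01.

Emit:
step_arm(
  deltas="0 0 0.0013 0 0.5;0 0 0.0025 0 0.5;0 0 0.0038 0 0.5;0 0 0.005 0 0.5;0 0 0.0063 0 0.5;0 0 0.0075 0 0.5;0 0 0.0088 0 0.5;0 0 0.01 0 0.5;0 0 0.0106 0 0.5;0 0 0.0106 0 0.5",
)

```text
clock: 10.75
tcp_pos: [0.5031, -0.0769, 0.0787]
tool_rot: [-3.14, 0.108, 0.0]
contact_force: [-0.2, -0.2, -0.2]
finger_gap: 0.688
finger_force: 38.1
```

To row units: 1.2 mm / 800 = 0.0015, 0.8 mm / 800 = 0.001.

Emit:
step_arm(
  deltas="0 0 0.0005 0 0.5;0 0 0.001 0 0.5;0 0 0.0015 0 0.5;0 0 0.0015 0 0.5",
)

```text
clock: 11.08
tcp_pos: [0.5031, -0.0769, 0.0775]
tool_rot: [-3.14, 0.108, 0.0]
contact_force: [0.0, 0.7, -0.9]
finger_gap: 0.691
finger_force: 38.1
```

To row units: 0.5 mm / 800 = 0.0006, 0.3 mm / 800 = 0.0004.

Emit:
step_arm(
  deltas="0 0 0.0004 0 0.5;0 0 0.0006 0 0.5;0 0 0.0006 0 0.5",
)

```text
clock: 11.33
tcp_pos: [0.5032, -0.0769, 0.0773]
tool_rot: [3.14, -0.108, 0.0]
contact_force: [-1.9, 0.2, 5.3]
finger_gap: 0.694
finger_force: 38.7
```

To row units: 0.3 mm / 800 = 0.0004.

Emit:
step_arm(
  deltas="0 0 0.0004 0 0.5;0 0 0.0004 0 0.5;0 0 0.0004 0 0.5",
)

```text
clock: 11.58
tcp_pos: [0.5032, -0.0769, 0.0773]
tool_rot: [3.14, -0.108, 0.001]
contact_force: [-2.5, 0.0, 12.6]
finger_gap: 0.688
finger_force: 39.2
```

Run:
```python
from h import *
c,s,P,L=held("w8"); kadafit(P,s,.054)
```

```text
tcp [ 0.5032 -0.0769  0.0772] [ 3.1396e+00 -1.0780e-01  7.0000e-04] F [-1.93 -0.85 12.39] gap 0.6873238875560573 force 39.20201361179352
ztop 0.0899 slopes [-0.0404 -0.0002  0.0894] n 4352
('out', array([ 0.5047, -0.077 ]), 0.0128) tool [  1.5  -0.  -12.6]
kada outer [ 0.502  -0.0771] 716 med 0.00012
   free r [ 0.5022 -0.0771  0.0298]
kada inner [ 0.5006 -0.0769] 377 med 0.00039
   free r [ 0.5015 -0.077   0.0201]
```

The kada stopped firmly at 12.6 N at the step 2 height. I'll ease off the press, open slowly and rise straight up.

To row units: -0.5 mm / 800 = -0.0006, -0.3 mm / 800 = -0.0004.

Emit:
step_arm(
  deltas="0 0 -0.0004 0 0.5;0 0 -0.0006 0 0.4;0 0 -0.0006 0 0.3;0 0 -0.0006 0 0.25;0 0 -0.0006 0 0.2;0 0 -0.0006 0 0.15;0 0 -0.0006 0 0.12;0 0 -0.0006 0 0.12",
  squeeze=20,
)

```text
clock: 12.3
tcp_pos: [0.5031, -0.0769, 0.0773]
tool_rot: [-3.14, 0.108, 0.0]
contact_force: [0.8, -0.0, 0.1]
finger_gap: 0.877
finger_force: 0.0
```

To row units: -120 mm / 800 = -0.15, -100 mm / 800 = -0.125.

Emit:
step_arm(
  deltas="0 0 -0.005 0 0.12;0 0 -0.0125 0 0.1;0 0 -0.025 0 0.1;0 0 -0.05 0 0.1;0 0 -0.0875 0 0.1;0 0 -0.125 0 0.1;0 0 -0.15 0 0.1;0 0 -0.15 0 0.1",
)

```text
clock: 12.97
tcp_pos: [0.5049, -0.0773, 0.2021]
tool_rot: [3.138, -0.108, 0.011]
contact_force: [1.2, -0.3, 0.3]
finger_gap: 0.904
finger_force: 0.0
```

To row units: -68 mm / 800 = -0.085.

Emit:
step_arm(
  deltas="-0.085 0 0 0 0;-0.085 0 0 0 0;-0.085 0 0 0 0;-0.085 0 0 0 0;-0.085 0 0 0 0",
)

```text
clock: 13.38
tcp_pos: [0.4358, -0.0724, 0.1978]
tool_rot: [3.139, -0.108, 0.002]
contact_force: [0.7, 0.7, -0.7]
finger_gap: 1.001
finger_force: 0.0
```

Run:
```python
from h import *
c=cam("wrist"); save(c,"w9"); s=robot.sense(); P=cloud(c); print(s["tcp_pos"],s["tool_rot"],s["contact_force"])
z=P[...,2]; r=np.hypot(P[...,0]-.5023,P[...,1]+.0771); m=(r<.0285)&(r>.0225)&(z>.06)&(z<.1); q=P[m]
pl=np.linalg.lstsq(np.c_[q[:,:2]-[.5023,-.0771],np.ones(len(q))],q[:,2],rcond=None)[0]; print("plane",pl.round(4),len(q))
hsv=cv2.cvtColor(c["pixels"],cv2.COLOR_RGB2HSV)
m=((z>.043)&(P[...,1]<-.26)&(P[...,1]>-.36)&(P[...,0]>.53)&(P[...,0]<.60)); print("ptr mean",P[m].mean(0).round(4) if m.any() else None,m.sum())
m=((z>.066)&(r<.034)).astype(np.uint8)*255; print(circ(c,m,.070))
```

```text
[ 0.43613919 -0.07244548  0.19765031] [ 3.13944357e+00 -1.07930820e-01  1.83294143e-03] [0.25624078 0.47023437 0.76899539]
plane [ 0.0002 -0.0004  0.0705] 2577
ptr mean None 0
[('out', array([ 0.5022, -0.0774]), 0.0293), ('in', array([ 0.4915, -0.0788]), 0.01), ('in', array([ 0.5007, -0.0841]), 0.0135)]
```

View pics/w9.png

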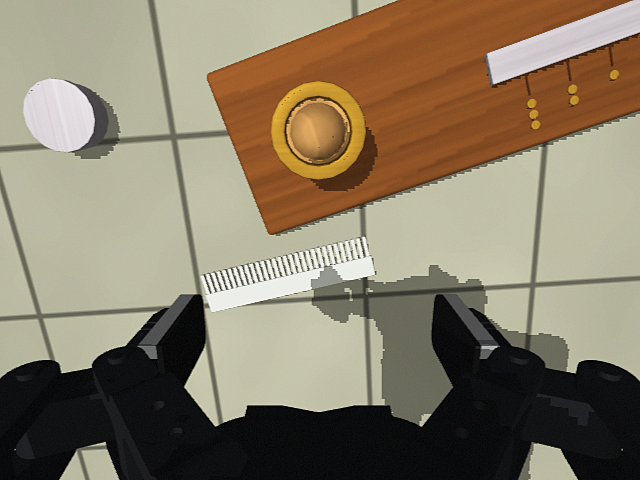

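The kada sits level around the cone at (318,130), its top at 70.5 mm, which is step 2 exactly. Next is the pointer.

To row units: 251 mm / 800 = 0.3138, 81 mm / 800 = 0.1013, -19 degrees / 180 = -0.1056.

Emit:
step_arm(
  deltas="0.1013 0.3138 0 -0.1056 0;0.1013 0.3138 0 -0.1056 0;0.1013 0.3138 0 -0.1056 0;0.1013 0.3138 0 -0.1056 0;0.1013 0.3138 0 -0.1056 0;0.1013 0.3138 0 -0.1056 0;0.1013 0.3138 0 -0.1056 0;0.1013 0.3138 0 -0.1056 0;0.1013 0.3138 0 -0.1056 0;0.1013 0.3138 0 -0.1056 0;0.1013 0.3138 0 -0.1056 0;0.1013 0.3138 0 -0.1056 0",
)

```text
clock: 14.43
tcp_pos: [0.4989, -0.3272, 0.1974]
tool_rot: [-3.114, -0.413, 0.0]
contact_force: [0.3, 0.4, -0.9]
finger_gap: 1.001
finger_force: 0.0
```

```bash
cat >> h.py <<'E'
def ptr():
    c=cam("wrist"); s=robot.sense(); P=cloud(c); z=P[...,2]; T=R.from_rotvec(s["tool_rot"])
    print("tcp",s["tcp_pos"].round(4),s["tool_rot"].round(4),s["contact_force"].round(2))
    a=np.radians(15.16); gx=np.array([np.cos(a),np.sin(a)]); gy=np.array([-np.sin(a),np.cos(a)])
    hsv=cv2.cvtColor(c["pixels"],cv2.COLOR_RGB2HSV)
    m=(abs(z-.052)<.003)&(abs(P[...,:2]@gx-.4650)<.02)&(hsv[...,2]<90)
    q=P[m][:,:2]; g=np.c_[q@gx,q@gy]; lo,hi=np.percentile(g,[1,99],axis=0); ce=(lo+hi)/2; w=ce[0]*gx+ce[1]*gy
    print("ptr n",len(q),"gauge lo hi",lo.round(4),hi.round(4),"centre",w.round(4),"gy",ce[1].round(4),"tool mm",(T.inv().apply(np.r_[w,.052]-s["tcp_pos"])*1000).round(1))
    m=cv2.inRange(hsv,(15,120,100),(32,255,255))&((np.abs(P[...,:2]@gx-.42)<.03)&(z<.03)).astype(np.uint8)*255
    for k in cv2.findContours(m,cv2.RETR_EXTERNAL,cv2.CHAIN_APPROX_NONE)[0]:
        if cv2.contourArea(k)>8:
            M=cv2.moments(k); p=onplane(c,M["m10"]/M["m00"],M["m01"]/M["m00"],.019)[:2]; print("stud gx,gy",(p@gx).round(4),(p@gy).round(4))
    return c
E
python3 -c "
from h import *
c=ptr(); save(c,'w10')"
```

```text
tcp [ 0.499  -0.3274  0.1974] [-3.1142 -0.4134 -0.    ] [-0.54 -0.73 -0.46]
ptr n 723 gauge lo hi [ 0.4572 -0.4613] [ 0.4726 -0.442 ] centre [ 0.5668 -0.3144] gy -0.4517 tool mm [ 68.9   5.2 145.4]
stud gx,gy 0.4159 -0.3605
stud gx,gy 0.424 -0.3906
stud gx,gy 0.4241 -0.3605
stud gx,gy 0.432 -0.4205
stud gx,gy 0.432 -0.3906
stud gx,gy 0.432 -0.3604
```

View pics/w10.png

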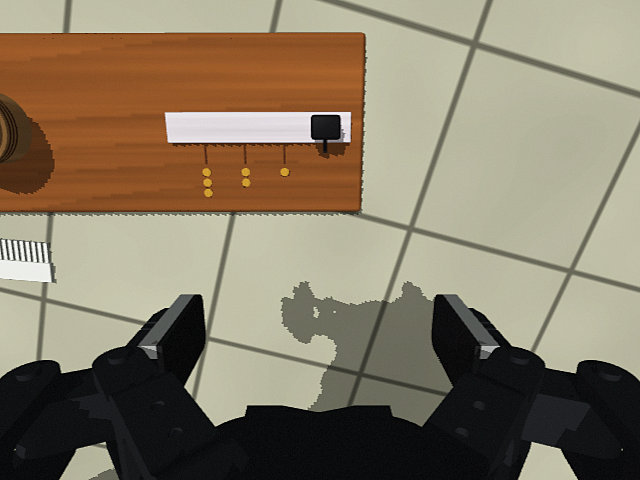

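The pointer grip is at (325,127), and the two-stud mark at (245,150) is 61 mm along the track. I'll grip it along the track and slide it.

To row units: 142 mm / 800 = 0.1775, 137 mm / 800 = 0.1713.

Emit:
step_arm(
  deltas="0.0438 0.0038 0.0375 0 0.3;0.0863 0.0063 0.075 0 0.5;0.0863 0.0063 0.1125 0 0.5;0.0863 0.0063 0.1375 0 0.5;0.0863 0.0063 0.1563 0 0.5;0.0863 0.0063 0.1713 0 0.5;0.0863 0.0063 0.1775 0 0.5;0.0863 0.0063 0.1775 0 0.5",
)

```text
clock: 15.15
tcp_pos: [0.5665, -0.3147, 0.0547]
tool_rot: [-3.114, -0.412, 0.001]
contact_force: [0.1, 0.3, -0.6]
finger_gap: 0.497
finger_force: 0.0
```

Emit:
step_arm(
  deltas="0 0 0 0 0.6;0 0 0 0 0.68;0 0 0 0 0.74;0 0 0 0 0.8;0 0 0 0 0.85;0 0 0 0 0.85;0 0 0 0 0.85",
  squeeze=20,
)

```text
clock: 15.73
tcp_pos: [0.5672, -0.3154, 0.0564]
tool_rot: [3.114, 0.412, 0.002]
contact_force: [-0.7, 0.9, 7.3]
finger_gap: 0.226
finger_force: 24.5
```

Run:
```python
from h import *
c=ptr(); s=robot.sense(); a=np.radians(15.16); print("tcp gy",s["tcp_pos"][:2]@[-np.sin(a),np.cos(a)],"tool y axis",R.from_rotvec(s["tool_rot"]).as_matrix()[:,1],s["finger_gap"],s["finger_force"])
```

```text
tcp [ 0.5672 -0.3154  0.0564] [3.1136e+00 4.1160e-01 1.8000e-03] [-0.09  1.15  7.01]
ptr n 2752 gauge lo hi [ 0.4576 -0.475 ] [ 0.4764 -0.4311] centre [ 0.5693 -0.3152] gy -0.4531 tool mm [2.1 0.3 4.4]
stud gx,gy 0.4264 -0.3592
stud gx,gy 0.432 -0.3603
tcp gy -0.45271655542925004 tool y axis [ 0.25981982 -0.96565651  0.0010777 ] 0.2262483373630306 24.53572690486908
```

To row units: -62 mm / 800 = -0.0775, -61 mm / 800 = -0.0763.

Emit:
step_arm(
  deltas="0 -0.005 0 0 0.85;0 -0.0125 0 0 0.85;0 -0.0213 0 0 0.85;0 -0.03 0 0 0.85;0 -0.0388 0 0 0.85;0 -0.0475 0 0 0.85;0 -0.0563 0 0 0.85;0 -0.0638 0 0 0.85;0 -0.0713 0 0 0.85;0 -0.0763 0 0 0.85;0 -0.0775 0 0 0.85;0 -0.0775 0 0 0.85",
)

```text
clock: 16.78
tcp_pos: [0.5508, -0.2552, 0.0564]
tool_rot: [3.114, 0.412, 0.001]
contact_force: [-3.1, 1.6, 9.9]
finger_gap: 0.228
finger_force: 24.9
```

Emit:
step_arm(
  deltas="0 0 0 0 0.85;0 0 0 0 0.85;0 0 0 0 0.85",
)

```text
clock: 17.03
tcp_pos: [0.5509, -0.2554, 0.0564]
tool_rot: [3.114, 0.412, 0.001]
contact_force: [-3.0, 0.7, 10.7]
finger_gap: 0.232
finger_force: 25.0
```

Run:
```python
from h import *
s=robot.sense(); a=np.radians(15.16); print("tcp gy",s["tcp_pos"][:2]@[-np.sin(a),np.cos(a)],s["tcp_pos"])
```

```text
tcp gy -0.3905896185989329 [ 0.5508841  -0.25541351  0.05638178]
```

At the mark. I'll release, rise and verify.

To row units: -150 mm / 800 = -0.1875, -140 mm / 800 = -0.175.

Emit:
step_arm(
  deltas="0 0 -0.0006 0 0.8;0 0 -0.0006 0 0.7;0 0 -0.0006 0 0.6;0 0 -0.0006 0 0.5;0 0 -0.0006 0 0.5;0 0 -0.0006 0 0.5;0 0 -0.0125 0 0.5;0 0 -0.0375 0 0.5;0 0 -0.075 0 0.5;0 0 -0.125 0 0.5;0 0 -0.175 0 0.5;0 0 -0.1875 0 0.5",
)

```text
clock: 18.03
tcp_pos: [0.5526, -0.2563, 0.2121]
tool_rot: [3.109, 0.411, 0.01]
contact_force: [1.0, -1.0, 1.5]
finger_gap: 0.501
finger_force: 0.0
```

To row units: -75 mm / 800 = -0.0938, -60 mm / 800 = -0.075.

Emit:
step_arm(
  deltas="-0.075 0 -0.025 0 0.2;-0.0938 0 -0.0375 0 0;-0.0938 0 -0.0375 0 0;-0.0938 0 -0.0375 0 0;-0.0938 0 -0.0375 0 0;-0.0938 0 -0.0375 0 0",
)

```text
clock: 18.53
tcp_pos: [0.4788, -0.2745, 0.2351]
tool_rot: [-3.114, -0.412, -0.0]
contact_force: [0.3, 0.1, 0.4]
finger_gap: 1.001
finger_force: 0.0
```

Run:
```python
from h import *
c=ptr(); save(c,"w11"); P=cloud(c); z=P[...,2]; hsv=cv2.cvtColor(c["pixels"],cv2.COLOR_RGB2HSV)
r=np.hypot(P[...,0]-.5023,P[...,1]+.0771); q=P[(r<.0285)&(r>.0225)&(z>.06)&(z<.1)]
print("kada",len(q),np.linalg.lstsq(np.c_[q[:,:2]-[.5023,-.0771],np.ones(len(q))],q[:,2],rcond=None)[0].round(4))
c=cam("top"); save(c,"top2"); print(robot.sense()["clock"])
```

```text
tcp [ 0.4788 -0.2745  0.2349] [-3.114e+00 -4.127e-01  4.000e-04] [ 0.51 -0.51 -0.38]
ptr n 561 gauge lo hi [ 0.4572 -0.4005] [ 0.4725 -0.3815] centre [ 0.5509 -0.2558] gy -0.391 tool mm [ 74.5   0.9 182.9]
stud gx,gy 0.4159 -0.3605
stud gx,gy 0.424 -0.3907
stud gx,gy 0.424 -0.3607
stud gx,gy 0.4318 -0.4208
stud gx,gy 0.4318 -0.3907
stud gx,gy 0.4319 -0.3606
kada 1849 [ 0.0001 -0.0004  0.0704]
18.6333
```

View pics/w11.png

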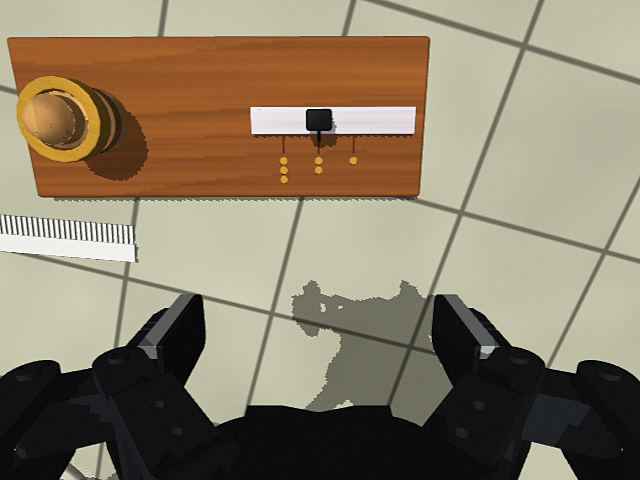

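The pointer at (318,120) is aligned with the two-stud mark at (318,165), 0.3 mm off, and the kada is level on step 2 at (60,120). I'm handing the job in.

```bash
python3 -c "
from bench import close_job
print(close_job())"
```

```text
the job is handed in; nothing more can be done
None
```

The kada from the loop end is seated level on step 2 of the cone, checked with a press of about 12.6 N, the pointer stands within 0.5 mm of the two-stud mark, and the job is handed in at 18.6 s.

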